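# Sort the turned feet, rings and stud plate into their trays

## Robot

A 6-joint arm with a two-finger parallel gripper is mounted at the origin on the work surface. World frame = base frame: x ahead of the robot, y to its left, z up, the work surface at z = 0. Lengths are in m, angles in rad, forces in N, time in s.
With the tool pointing down it reaches from about 0.35 to 0.925 m from the base axis. Payload 6.4 kg.
Tool frame: the origin (TCP) lies on the centre line of the jaws, within the pads' length; the fingertips stand 14 mm ahead of it and the grasp point (between the pads) lies 5 mm behind it; z points along the fingers, y is the line along which they close (so a half turn about z gives the same grasp; the last joint's range is limited). The gripper opens to 94 mm and grips with 3 to 60 N. Pads are 16 mm wide; open, the fingers measure 119 mm over their backs; the gripper's body (75 mm by 177 mm) begins 78 mm behind the grasp point.
Start: joints at [-1.452, 0.245, 1.558, -0, 1.339, -0.174], TCP at [0.188, -0.622, 0.199] pointing down, gripper open.
Joint ranges: [-3.13, 3.13], [-1.02, 2.26], [0.13, 2.54], [-0.95, 4.09], [0.21, 2.88], [-2.74, 2.74]. Speed limits (rad/s): [2.57, 2.57, 3.14, 3.14, 3.14, 3.14].

## Interface

Orientations are given as a unit quaternion [x, y, z, w].
In Python, from bench import arm, viewer, order gives the robot as it stands. The module is installed in compiled form; this text tells all that it offers.
- The arm moves only by the tool arm_command, never from a script. Its argument "motion" is one flat list of numbers, 7 for each row, row after row: the shift along the tool's x, y, z in mm, then the turn, a rotation vector about the tool's x, y, z in degrees, then the opening, from -1 (shut) to 1 (fully open). A call has 1 to 12 rows; each row is the pose to reach, as a shift and turn from the pose commanded when the call began, along the tool's axes at that moment; what a row does not reach only later rows make up. A row lasts 1/10 s, in which the tool goes at most 50 mm and 8.59 degrees, less where a joint would pass 70% of its speed; a pose out of reach is approached as far as the arm can. A call with a gripper value outside its range is refused whole. The fingers move at their own pace and stop on an object; "grip_force" is the grip in N (left out, the last holds). Time passes only in rows, so rows that repeat a pose let the fingers close. It gives the time, the measured TCP pose, the force, the opening and the grip force at its end, in the units of the state.
- arm.state(): the state, without advancing time (a new reading comes with each control period).
- viewer.grab_frame(name): name is "scene" or "side" or "wrist"; returns the picture (384x512x3 uint8, blue, green, red); there is no depth.
- viewer.get_calibration(name): a dict with "K" (3x3 intrinsics, pixels), "extrinsics" (4x4, takes a point from camera to world coordinates); the wrist camera has in their place "T_tool_cam" (4x4, takes a point from camera to tool coordinates, whose origin is the TCP and whose axes are the flange's). Camera axes: x right, y up, looking along -z (the intrinsics and any distortion apply to the point x, -y, -z); pixel columns grow to the right and rows downward; lengths in m; the calibration is good to about 2 mm. A picture is of the moment at which its call begins: read the wrist's pose just before it. get_calibration takes no time and is no camera call.
- order.sign_off(): hands the job in; it is judged then, once.
The state is a dict: "t": time; "joint_positions": joint angles; "joint_velocities": joint speeds; "tau": joint torques, N m; "position": TCP position; "orientation": TCP orientation; "force": force on the tool from outside, world axes, zero at the start; "torque": the same for the moment, N m; "width": finger opening in m; "grasp_force": force on a finger pad.
Only numpy, scipy, OpenCV 4.12 (cv2) and the standard library are available. Lean on these libraries where they do the work, as an engineer would, in place of code of your own. Each camera call takes 0.05 s, during which the arm holds its last target. There are 200 camera calls.

## Task

Tidy the loose parts on the bench into the trays: the two pale solid feet go in the red tray and the two rings with the hole in the blue tray, one piece to each bay, and the dark plate with the steel stud in the yellow tray. Each piece must stand flat on the tray's floor, the same way up as it stands now. Do not disturb the cordless drill or the glue bottle.

Things in the scene. Friction and masses are not known exactly. Their poses are not given: they have to be found in the camera images.
- foot_a: a plain turned beech furniture foot: pale smooth solid cylinder, 44 mm diameter, 55 mm tall, standing, a small brass insert in the centre of its top; about 60 g. Origin: centre of its underside, z up. The two feet are alike.
- foot_b: a plain turned beech furniture foot: pale smooth solid cylinder, 44 mm diameter, 55 mm tall, standing, a small brass insert in the centre of its top; about 60 g. Origin: centre of its underside, z up. The two feet are alike.
- ring_a: a turned wooden ring (thick tube), browner than the feet: outer diameter 58 mm, 34 mm hole right through seen from above, 40 mm tall, standing on its end face, axis upright; about 60 g. Origin: on the axis at its underside, z up. The two rings are alike.
- ring_b: a turned wooden ring (thick tube), browner than the feet: outer diameter 58 mm, 34 mm hole right through seen from above, 40 mm tall, standing on its end face, axis upright; about 60 g. Origin: on the axis at its underside, z up. The two rings are alike.
- plate: a dark grey steel-look square mounting plate, 54 x 54 mm and 10 mm thick, lying flat, with a bright round steel stud of 16 mm diameter standing up from its centre to 52 mm above the table; about 90 g. Origin: centre of its underside, z up along the stud, x and y parallel to the plate's edges. Grip it by the stud.
- red_tray: the red plastic tray with two square bays side by side, fixed to the bench: 86 mm along its x, 168 mm along its y, walls and divider 4 mm thick and 15 mm high, floor 4 mm thick. Origin: centre of its underside (table height), x across the tray, y along the row of bays; the two bays are 78 mm square inside, centred at y = -41 mm and y = +41 mm, inner floor at z = 4 mm.
- blue_tray: the blue plastic tray with two square bays side by side, fixed to the bench: 86 mm along its x, 168 mm along its y, walls and divider 4 mm thick and 15 mm high, floor 4 mm thick. Origin: centre of its underside (table height), x across the tray, y along the row of bays; the two bays are 78 mm square inside, centred at y = -41 mm and y = +41 mm, inner floor at z = 4 mm.
- yellow_tray: the yellow plastic tray with a single square bay, fixed to the bench: 86 x 86 mm outside, walls 4 mm thick and 15 mm high, floor 4 mm thick, 78 mm square inside. Origin: centre of its underside (table height), x and y parallel to its walls.
- drill: bystander: a black and green cordless drill standing on its battery at the left of the work, about 200 x 75 mm seen from above (bit pointing along its +x, away from the robot) and 184 mm tall, 1.3 kg, loose. Origin: centre of the battery's underside. Leave it alone.
- glue_bottle: bystander: a white glue bottle with a red nozzle at the right of the work, 60 mm diameter, 155 mm tall, 0.3 kg, loose. Origin: centre of its underside. Leave it alone.
Things that resemble listed ones, but are neither listed nor needed, are in the scene too. What is shaped like the ring_a but green or turquoise is not meant.

How it is judged:
By the outcome, as a careful person would: the job done as asked, in the order asked, and still so for the second after the job is handed in, with the robot touching nothing.
It also fails if it takes over 120 s, if anything falls off the work surface, if the arm or the gripper's body presses on something with over 40 N, if the wrist force passes 120 N, or if a joint passes its speed limit or range.

## Working session

There is one attempt and no reset: what is moved stays moved. The work goes in short steps, Python scripts to look and compute and a tool call to move; the robot and the scene stay as the last step left them, time stands still between calls to the robot, and variables do not carry over. Pictures are saved under pics/ and viewed, at most 14 in all, crops included, and the job is handed in when it is done.

Besides the shell and the picture viewer there is one more tool, called after ">>>" in YAML: its name, and indented under it one key for each argument. arm_command: Moves the arm, as the interface text tells. Its arguments: {"type":"object","properties":{"motion":{"type":"array"},"grip_force":{"type":"number"}},"required":["motion"]}

```bash
mkdir -p pics
python3 - <<'E'
from bench import arm, viewer, order
import cv2, numpy as np
np.set_printoptions(precision=4,suppress=True)
for n in ("scene","side"):
    cv2.imwrite(f"pics/{n}0.png",cv2.resize(viewer.grab_frame(n),(800,600)))
for n in ("scene","side","wrist"):
    c=viewer.get_calibration(n); print(n,{k:np.array(v) if not isinstance(v,str) else v for k,v in c.items()})
print(arm.state())
E
```

```text
scene {'K': array([[474.527 ,   0.    , 264.8053],
       [  0.    , 474.527 , 184.6949],
       [  0.    ,   0.    ,   1.    ]]), 'extrinsics': array([[ 0.7753, -0.4357,  0.4572,  1.1037],
       [ 0.6312,  0.5592, -0.5375, -0.7388],
       [-0.0215,  0.7053,  0.7086,  1.0345],
       [ 0.    ,  0.    ,  0.    ,  1.    ]])}
side {'K': array([[458.1165,   0.    , 262.2911],
       [  0.    , 458.1165, 184.0377],
       [  0.    ,   0.    ,   1.    ]]), 'extrinsics': array([[-0.6788,  0.375 , -0.6314, -0.4858],
       [-0.7343, -0.3338,  0.5911,  0.9453],
       [ 0.0109,  0.8648,  0.5019,  0.8416],
       [ 0.    ,  0.    ,  0.    ,  1.    ]])}
wrist {'K': array([[302.333 ,   0.    , 253.1967],
       [  0.    , 302.333 , 185.246 ],
       [  0.    ,   0.    ,   1.    ]]), 'T_tool_cam': array([[ 0.0001,  0.9701,  0.2426,  0.0696],
       [ 1.    ,  0.0001, -0.0011, -0.0007],
       [-0.0011,  0.2426, -0.9701, -0.1849],
       [ 0.    ,  0.    ,  0.    ,  1.    ]])}
{'t': 0.1, 'joint_positions': array([-1.4521,  0.2457,  1.5589,  0.    ,  1.3387, -0.1741]), 'joint_velocities': array([ 0.0003, -0.0014, -0.0021, -0.0005, -0.0009, -0.0003]), 'tau': array([ -0.0002, -41.6914, -31.5527,   0.0687,   0.031 ,  -0.0001]), 'position': array([ 0.1876, -0.6218,  0.198 ]), 'orientation': array([ 0.9893,  0.1459,  0.    , -0.0008]), 'force': array([ 0.0257, -0.0558, -0.4023]), 'torque': array([-0.0065,  0.0289,  0.0089]), 'grasp_force': 0.0, 'width': 0.0934696460564792}
```

View pics/scene0.png

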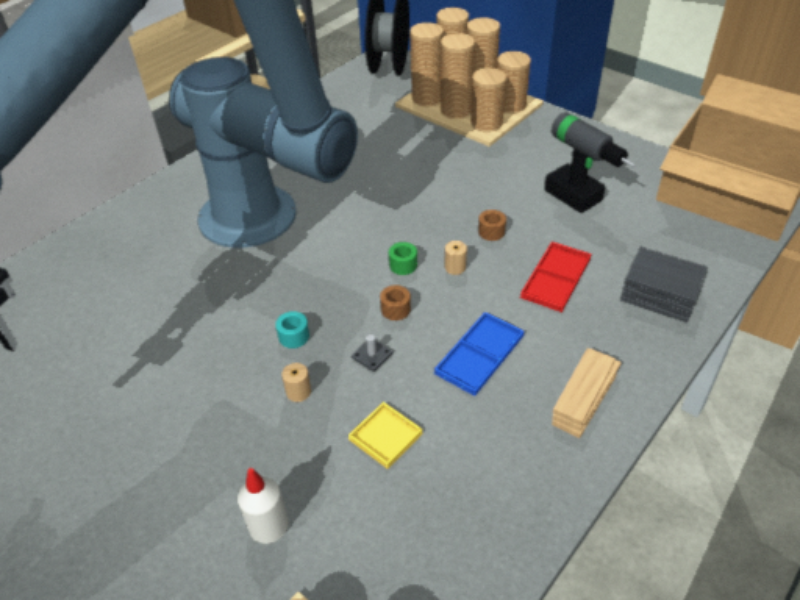

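View pics/side0.png

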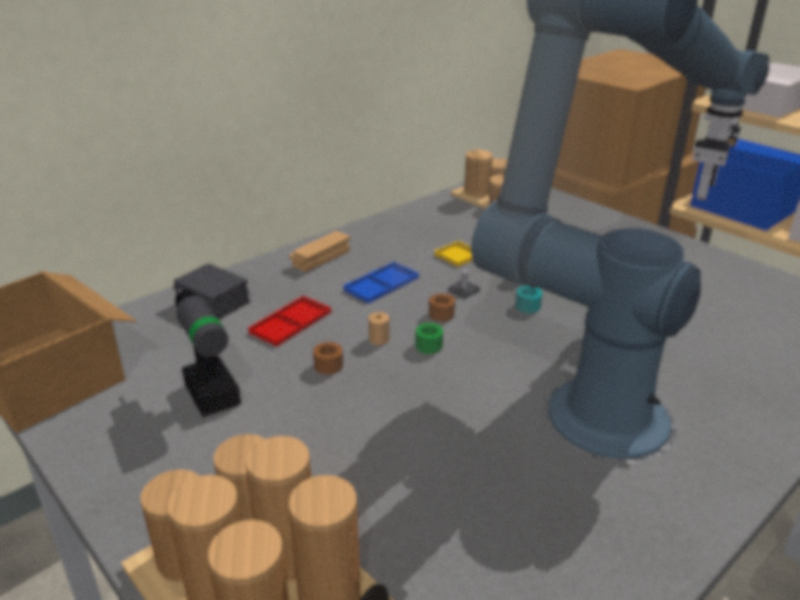

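Scene view shows: feet (296,382) and (456,257); brown rings (395,302) and (492,224); plate stud (371,340). The tray centres are red (556,276), blue (480,353) and yellow (386,434). Bystanders are the drill (575,160) and the bottle (262,505), with the green and turquoise rings as distractors. The side view agrees.

```bash
cat > h.py <<'E'
from bench import arm, viewer, order
import cv2, numpy as np
from scipy.spatial.transform import Rotation as R
np.set_printoptions(precision=4,suppress=True)
def T_tool(s):
    T=np.eye(4); T[:3,:3]=R.from_quat(s["orientation"]).as_matrix(); T[:3,3]=s["position"]; return T
def cam(n,s=None):
    c=viewer.get_calibration(n)
    E=np.array(c["extrinsics"]) if n!="wrist" else T_tool(s)@np.array(c["T_tool_cam"])
    return np.array(c["K"]),E
def back(K,E,uv,z):
    uv=np.atleast_2d(np.array(uv,float)); z=np.broadcast_to(z,len(uv))
    d=np.c_[(uv[:,0]-K[0,2])/K[0,0],-(uv[:,1]-K[1,2])/K[1,1],-np.ones(len(uv))]@E[:3,:3].T
    return E[:3,3]+d*((z-E[2,3])/d[:,2])[:,None]
def proj(K,E,P):
    p=(np.atleast_2d(P)-E[:3,3])@E[:3,:3]
    return np.c_[K[0,0]*p[:,0]/-p[:,2]+K[0,2],-K[1,1]*p[:,1]/-p[:,2]+K[1,2]]
def delta(s,xyz,axis_y=None):
    """shift mm in tool axes to reach TCP xyz; turn deg about tool z so tool y is along world angle axis_y"""
    M=T_tool(s)[:3,:3]; sh=M.T@(np.array(xyz)-s["position"])*1000; a=0
    if axis_y is not None:
        y=M[:,1]; a=np.degrees(np.arctan2(y[1],y[0])-axis_y)  # tool z down
        a=(a+90)%180-90
    return sh,a
E
python3 - <<'E'
from h import *
K,E=cam("scene"); f=512/800
b=lambda n,uv,z: print(n,back(K,E,np.array(uv)*f,z))
b("feet",[(295,370),(456,247)],.055); b("rings",[(396,295),(492,217)],.04); b("stud",[(371,339)],.052)
b("plate base",[(372,355)],.01)
for n,c in dict(red=[(553,243),(591,261),(561,309),(521,293)],blue=[(487,314),(525,332),(474,391),(435,371)],yel=[(385,403),(423,432),(387,466),(349,435)]).items():
    P=back(K,E,np.array(c)*f,.013); print(n,P.mean(0),[np.linalg.norm(P[i]-P[i-1]) for i in range(4)],np.degrees(np.arctan2(*(P[1]-P[2])[1::-1])))
b("drill,bottle",[(575,190),(265,525)],0); b("distr",[(403,250),(292,322)],.04)
E
```

```text
feet [[ 0.4359 -0.2695  0.055 ]
 [ 0.4644  0.1451  0.055 ]]
rings [[ 0.4465 -0.0181  0.04  ]
 [ 0.4579  0.2794  0.04  ]]
stud [[ 0.4894 -0.1364  0.052 ]]
plate base [[ 0.4897 -0.138   0.01  ]]
red [0.6439 0.237  0.013 ] [np.float64(0.16370901941804014), np.float64(0.08845210941329237), np.float64(0.15214804416112854), np.float64(0.08308931631019663)] 98.22331577811353
blue [ 0.6388 -0.012   0.013 ] [np.float64(0.167340615242805), np.float64(0.08076473969972785), np.float64(0.16627312984159423), np.float64(0.07925325702605415)] 91.838496582583
yel [ 0.6192 -0.25    0.013 ] [np.float64(0.08481611077348931), np.float64(0.08662169372552947), np.float64(0.08460579427551587), np.float64(0.08618806841935941)] 86.66999634579182
drill,bottle [[ 0.5251  0.5122  0.    ]
 [ 0.5762 -0.4799  0.    ]]
distr [[ 0.3765  0.0867  0.04  ]
 [ 0.3413 -0.1873  0.04  ]]
```

>>> arm_command:
  motion: [555,-482,-102,0,0,17,1,555,-482,-102,0,0,17,1,555,-482,-102,0,0,17,1,555,-482,-102,0,0,17,1,555,-482,-102,0,0,17,1,555,-482,-102,0,0,17,1,555,-482,-102,0,0,17,1,555,-482,-102,0,0,17,1,555,-482,-102,0,0,17,1,555,-482,-102,0,0,17,1,555,-482,-102,0,0,17,1,555,-482,-102,0,0,17,1]
  grip_force: 15

```text
t: 1.3
position: [0.5053, -0.1177, 0.2814]
orientation: [1.0, -0.002, -0.0, -0.0]
force: [-0.2, -0.6, -0.4]
width: 0.0942
grasp_force: 0.0
```

>>> arm_command:
  motion: [75,-118,-19,0,0,0,1,75,-118,-19,0,0,0,1,75,-118,-19,0,0,0,1,75,-118,-19,0,0,0,1,75,-118,-19,0,0,0,1,75,-118,-19,0,0,0,1]

```text
t: 1.9
position: [0.5796, -0.0028, 0.2998]
orientation: [1.0, -0.002, -0.001, 0.0]
force: [-0.7, -0.1, -0.3]
width: 0.094
grasp_force: 0.0
```

Run:
```python
from h import *
import json
s=arm.state(); im=viewer.grab_frame("wrist"); cv2.imwrite("pics/w1raw.png",im)
json.dump({k:list(map(float,s[k])) for k in("position","orientation")},open("w1.json","w")); print(s["position"],s["joint_positions"])
cv2.imwrite("pics/w1.png",cv2.resize(im,(800,600),interpolation=cv2.INTER_CUBIC))
```

```text
[ 0.5796 -0.0028  0.2998] [-0.2002  0.0151  1.6277 -0.0003  1.5     1.3755]
```

View pics/w1.png

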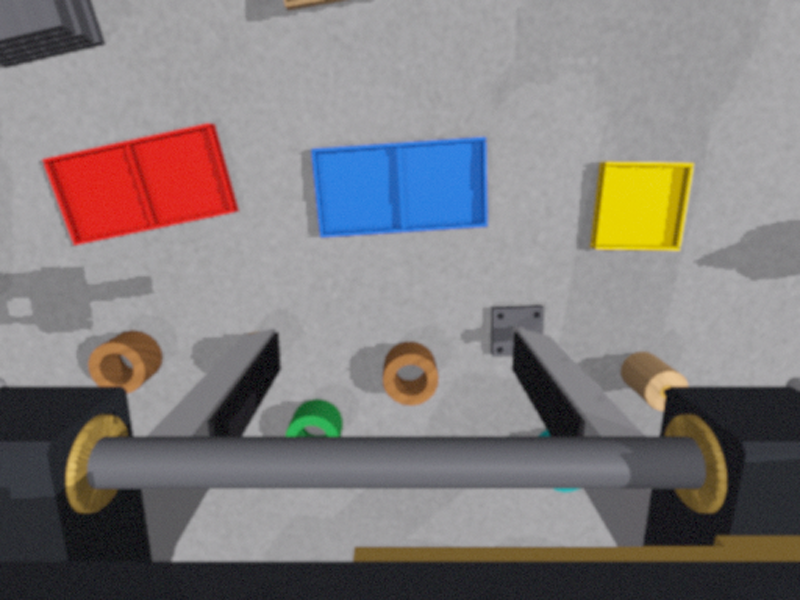

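The wrist view shows the trays: red corners (44,159) to (238,210), blue (312,150) to (487,226), yellow (604,161) to (680,250). It also shows ring tops at (117,366) and (411,376), the plate at (517,330) and foot top at (665,392). Foot_b is hidden behind the finger.

Run:
```python
from h import *
import json
s={k:np.array(v) for k,v in json.load(open("w1.json")).items()}
K,E=cam("wrist",s); f=512/800
b=lambda n,uv,z: print(n,back(K,E,np.array(uv)*f,z))
for n,c in dict(red=[(44,159),(213,124),(238,210),(74,244)],blue=[(312,150),(486,138),(487,226),(321,237)],yel=[(604,161),(693,163),(680,250),(591,249)]).items():
    P=back(K,E,np.array(c)*f,.015); print(n,P.mean(0),np.array([np.linalg.norm(P[i]-P[i-1]) for i in range(4)]),np.degrees(np.arctan2(*(P[0]-P[1])[1::-1])))
b("rings",[(117,367),(411,376)],.04); b("foot",[(666,391)],.055); b("plate",[(517,330)],.01)
b("plate edge",[(491,307),(543,305),(491,353)],.01)
```

```text
red [0.6368 0.2432 0.015 ] [0.0833 0.1678 0.0819 0.17  ] 100.6416615037139
blue [ 0.6323 -0.0086  0.015 ] [0.0834 0.1659 0.0834 0.1654] 93.50430962054554
yel [ 0.6139 -0.2449  0.015 ] [0.0853 0.0858 0.0844 0.0895] 88.48661379318412
rings [[ 0.4582  0.2796  0.04  ]
 [ 0.4467 -0.0178  0.04  ]]
foot [[ 0.4362 -0.2702  0.055 ]]
plate [[ 0.4851 -0.1309  0.01  ]]
plate edge [[ 0.5106 -0.1022  0.01  ]
 [ 0.5125 -0.1565  0.01  ]
 [ 0.4593 -0.1045  0.01  ]]
```

```bash
cat > fit.py <<'E'
from h import *
import json
from scipy.optimize import minimize
s={k:np.array(v) for k,v in json.load(open("w1.json")).items()}
S=viewer.grab_frame("scene"); W=cv2.imread("pics/w1raw.png"); F=4
def mask(im,col):
    h=cv2.cvtColor(cv2.resize(im,None,fx=F,fy=F,interpolation=cv2.INTER_CUBIC),cv2.COLOR_BGR2HSV)
    H,Sa=h[...,0].astype(int),h[...,1]
    m=((np.abs((H-col+90)%180-90)<8)&(Sa>140)).astype(np.uint8)
    n,l,st,_=cv2.connectedComponentsWithStats(m)
    return (l==1+st[1:,4].argmax()).astype(np.uint8)
def hull(K,E,p,hx,hy):
    c,si=np.cos(p[2]),np.sin(p[2]); P=np.array([(p[0]+c*x-si*y,p[1]+si*x+c*y,z) for x in(-hx,hx) for y in(-hy,hy) for z in(0,.015)])
    q=(proj(K,E,P)+.5)*F-.5
    return cv2.convexHull(q.astype(np.float32))
for n,col,hx,hy,g in (("red",0,.043,.084,(.64,.24,.17)),("blue",108,.043,.084,(.635,-.01,.05)),("yellow",27,.043,.043,(.616,-.247,-.03))):
    for im,(K,E),nm in((S,cam("scene"),"scene"),(W,cam("wrist",s),"wrist")):
        m=mask(im,col)
        def cost(p):
            r=np.zeros_like(m); cv2.fillConvexPoly(r,np.round(hull(K,E,p,hx,hy)*16).astype(np.int32),1,shift=4)
            return float((r^m).sum())
        r=minimize(cost,g,method="Nelder-Mead",options=dict(initial_simplex=np.array(g)+np.array([(0,0,0),(.01,0,0),(0,.01,0),(0,0,.08)])))
        print(n,nm,r.x[:2],np.degrees(r.x[2]),r.fun/m.sum())
E
python3 fit.py
```

```text
red scene [0.6377 0.2442] 11.566817475032726 0.060234366443982036
red wrist [0.6361 0.2453] 11.143079560882 0.04439547524607022
blue scene [-0.845  1.15 ] 264.1335435553094 1.0
blue wrist [ 0.6322 -0.0072] 3.580876618429534 0.04311881990598152
yellow scene [ 0.6158 -0.2485] -1.0913070513600627 0.06711050347738215
yellow wrist [ 0.6135 -0.2463] -1.5251843125921305 0.05270114942528736
```

>>> arm_command:
  motion: [-115,-148,150,0,0,-90,1,-115,-148,150,0,0,-90,1,-115,-148,150,0,0,-90,1,-115,-148,150,0,0,-90,1,-115,-148,150,0,0,-90,1,-115,-148,150,0,0,-90,1,-115,-148,150,0,0,-90,1,-115,-148,150,0,0,-90,1,-115,-148,150,0,0,-90,1,-115,-148,150,0,0,-90,1,-115,-148,150,0,0,-90,1,-115,-148,150,0,0,-90,1]

```text
t: 3.2
position: [0.4657, 0.1455, 0.1504]
orientation: [0.709, 0.705, 0.0, 0.0]
force: [0.3, 0.8, -0.4]
width: 0.0939
grasp_force: 0.0
```

>>> arm_command:
  motion: [0,-1,40,0,0,0,1,0,-1,80,0,0,0,1,0,-1,111,0,0,0,1,0,-1,111,0,0,0,1,0,-1,111,0,0,0,-1,0,-1,111,0,0,0,-1,0,-1,111,0,0,0,-1,0,-1,111,0,0,0,-1,0,-1,111,0,0,0,-1,0,-1,111,0,0,0,-1,0,-1,111,0,0,0,-1,0,-1,111,0,0,0,-1]
  grip_force: 15

```text
t: 4.4
position: [0.4647, 0.1465, 0.0395]
orientation: [0.708, 0.706, -0.0, -0.0]
force: [-0.8, 0.1, 2.0]
width: 0.0435
grasp_force: 15.0
```

>>> arm_command:
  motion: [0,0,-45,0,0,0,-1,0,0,-90,0,0,0,-1,35,41,-90,0,0,0,-1,70,77,-90,0,0,0,-1,105,118,-90,0,0,0,-1,139,164,-90,0,0,0,-1,139,164,-90,0,0,0,-1,139,164,-90,0,0,0,-1,139,164,-50,0,0,0,-1,139,164,-20,0,0,0,-1,139,164,-6,0,0,0,-1,139,164,-5,0,0,0,-1]

```text
t: 5.6
position: [0.6274, 0.284, 0.0427]
orientation: [0.709, 0.706, -0.002, -0.001]
force: [-0.3, 0.0, -1.2]
width: 0.0437
grasp_force: 15.0
```

Run:
```python
from h import *
s=arm.state(); print(s["position"],s["width"],s["grasp_force"],s["force"])
a=viewer.grab_frame("wrist"); b=viewer.grab_frame("scene")[110:260,200:420]
cv2.imwrite("pics/p1.png",np.hstack([cv2.resize(a,(390,293)),cv2.resize(b,(400,293))]))
```

```text
[0.6274 0.284  0.0427] 0.043720146753299036 14.99769151210785 [-0.3286  0.0426 -1.1806]
```

View pics/p1.png

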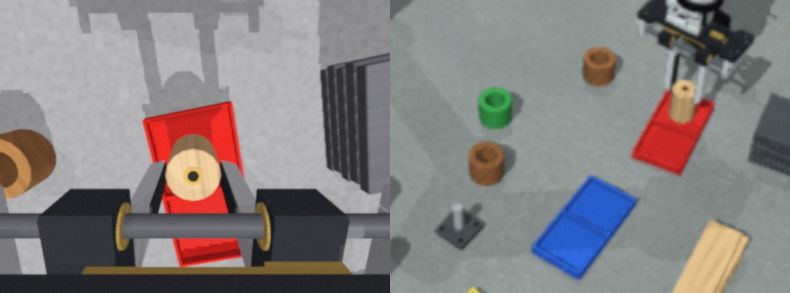

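The foot stands over the upper red bay, clear of the walls (wrist (192,176)), so I lower it 1 mm, release and go to the second foot.

>>> arm_command:
  motion: [0,0,1,0,0,0,-1,0,0,1,0,0,0,0.6,0,0,1,0,0,0,0.6,0,0,1,0,0,0,0.6,0,0,-20,0,0,0,0.6,0,0,-70,0,0,0,1,0,0,-100,0,0,0,1,-50,-17,-105,0,0,0,1,-554,-191,-105,0,0,0,1,-554,-191,-105,0,0,0,1,-554,-191,-105,0,0,0,1,-554,-191,-105,0,0,0,1]

```text
t: 6.9
position: [0.5464, 0.0474, 0.1496]
orientation: [0.708, 0.706, 0.0, 0.0]
force: [0.7, -0.9, 0.8]
width: 0.094
grasp_force: 0.0
```

>>> arm_command:
  motion: [-317,-110,0,0,0,0,1,-317,-110,0,0,0,0,1,-317,-110,0,0,0,0,1,-317,-110,0,0,0,0,1,-317,-110,0,0,0,0,1,-317,-110,0,0,0,0,1,-317,-110,0,0,0,0,1,-317,-110,0,0,0,0,1,-317,-110,0,0,0,0,1]

```text
t: 7.8
position: [0.4357, -0.268, 0.1494]
orientation: [0.709, 0.705, 0.0, 0.0]
force: [-0.9, -0.5, 0.6]
width: 0.0941
grasp_force: 0.0
```

>>> arm_command:
  motion: [-2,0,40,0,0,0,1,-2,0,80,0,0,0,1,-2,0,110,0,0,0,1,-2,0,110,0,0,0,1,-2,0,110,0,0,0,-1,-2,0,110,0,0,0,-1,-2,0,110,0,0,0,-1,-2,0,110,0,0,0,-1,-2,0,110,0,0,0,-1,-2,0,110,0,0,0,-1,-2,0,110,0,0,0,-1]
  grip_force: 15

```text
t: 8.9
position: [0.4359, -0.2698, 0.0394]
orientation: [0.709, 0.706, 0.0, 0.0]
force: [-0.3, 0.2, 0.9]
width: 0.0436
grasp_force: 15.0
```

>>> arm_command:
  motion: [0,0,-50,0,0,0,-1,0,0,-95,0,0,0,-1,36,16,-100,0,0,0,-1,80,35,-100,0,0,0,-1,124,54,-100,0,0,0,-1,168,74,-100,0,0,0,-1,212,93,-100,0,0,0,-1,256,113,-100,0,0,0,-1,300,132,-100,0,0,0,-1,344,151,-100,0,0,0,-1,388,171,-100,0,0,0,-1,430,189,-100,0,0,0,-1]

```text
t: 10.1
position: [0.6269, 0.1617, 0.1389]
orientation: [0.708, 0.706, -0.0, -0.0]
force: [0.4, -0.3, -0.6]
width: 0.0432
grasp_force: 15.0
```

>>> arm_command:
  motion: [30,13,0,0,0,0,-1,45,20,0,0,0,0,-1,45,20,0,0,0,0,-1,45,20,0,0,0,0,-1,45,20,40,0,0,0,-1,45,20,70,0,0,0,-1,45,20,90,0,0,0,-1,45,20,95,0,0,0,-1,45,20,95,0,0,0,-1]

```text
t: 11.0
position: [0.6462, 0.2033, 0.0441]
orientation: [0.709, 0.705, -0.001, -0.0]
force: [0.5, 0.1, -0.6]
width: 0.0435
grasp_force: 15.0
```

>>> arm_command:
  motion: [0,0,1,0,0,0,-1,0,0,1,0,0,0,0.6,0,0,1,0,0,0,0.6,0,0,1,0,0,0,0.6,0,0,-20,0,0,0,0.6,0,0,-70,0,0,0,1,0,0,-100,0,0,0,1,76,-188,-105,0,0,0,1,76,-188,-105,0,0,0,1,76,-188,-105,0,0,0,1,76,-188,-105,0,0,0,1,76,-188,-105,0,0,0,1]

```text
t: 12.2
position: [0.4543, 0.2829, 0.1489]
orientation: [0.707, 0.707, -0.001, -0.001]
force: [0.3, 0.5, -0.2]
width: 0.094
grasp_force: 0.0
```

>>> arm_command:
  motion: [0,0,0,0,0,0,1,0,0,0,0,0,0,1]

```text
t: 12.4
position: [0.4603, 0.2812, 0.1499]
orientation: [0.709, 0.706, 0.001, 0.0]
force: [0.3, 0.2, 0.2]
width: 0.0938
grasp_force: 0.0
```

Run:
```python
from h import *
s=arm.state(); print(s["position"])
a=viewer.grab_frame("wrist"); b=viewer.grab_frame("scene")[110:260,200:420]
cv2.imwrite("pics/p2.png",np.hstack([cv2.resize(a,(390,293)),cv2.resize(b,(400,293))]))
```

```text
[0.4603 0.2812 0.1499]
```

View pics/p2.png

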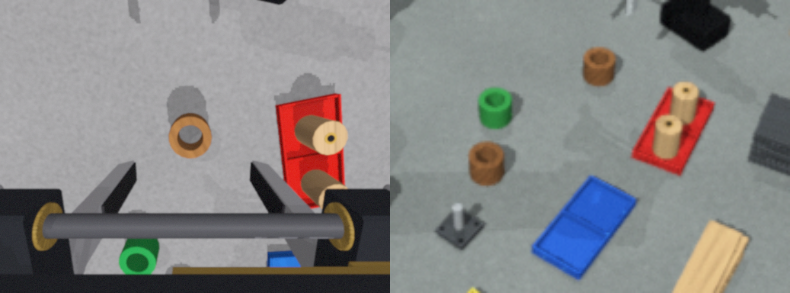

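Both feet stand in their red bays (scene crop (683,100) and (668,137)). The ring is centred under the tool (wrist (190,137)).

>>> arm_command:
  motion: [-1,-2,45,0,0,0,1,-1,-2,90,0,0,0,1,-1,-2,118,0,0,0,1,-1,-2,118,0,0,0,1,-1,-2,118,0,0,0,-1,-1,-2,118,0,0,0,-1,-1,-2,118,0,0,0,-1,-1,-2,118,0,0,0,-1,-1,-2,118,0,0,0,-1,-1,-2,118,0,0,0,-1]
  grip_force: 15

```text
t: 13.5
position: [0.4575, 0.2805, 0.0321]
orientation: [0.708, 0.706, 0.0, 0.0]
force: [-1.8, -0.2, 5.1]
width: 0.056
grasp_force: 15.3
```

>>> arm_command:
  motion: [0,0,-40,0,0,0,-1,0,0,-80,0,0,0,-1,0,0,-100,0,0,0,-1,0,0,-100,0,0,0,-1]

```text
t: 13.9
position: [0.4593, 0.2812, 0.1348]
orientation: [0.708, 0.706, 0.003, 0.002]
force: [0.4, 0.5, 0.6]
width: 0.0558
grasp_force: 15.2
```

Run:
```python
from h import *
s=arm.state(); print(s["position"],s["width"],s["grasp_force"],s["force"])
a=viewer.grab_frame("wrist")[80:300,130:390]; b=viewer.grab_frame("scene")[90:200,270:400]
cv2.imwrite("pics/p3.png",np.hstack([cv2.resize(a,(390,330)),cv2.resize(b,(390,330))]))
```

```text
[0.4593 0.2812 0.1348] 0.05580702968694873 15.166392502142116 [0.3935 0.4954 0.5615]
```

View pics/p3.png

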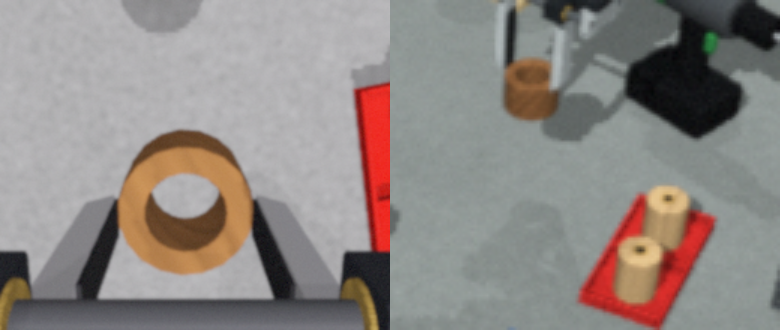

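The ring is held between the fingers, top circle centre at about (253,217) in the raw wrist image. I'll check that against the expected projection.

Run:
```python
from h import *
s=arm.state(); K,E=cam("wrist",s); p=s["position"]; t=np.linspace(0,2*np.pi,60)
for dy in (-.01,0,.01):
  for z in (.008,-.032):
    for r in (.029,.017):
        q=proj(K,E,np.c_[p[0]+r*np.cos(t),p[1]+dy+r*np.sin(t),0*t+p[2]+z]); lo,hi=q.min(0),q.max(0)
        # in crop pixels
        print(dy,z,r,((lo-[130,80])*1.5).round(),((hi-[130,80])*1.5).round())
```

```text
-0.01 0.008 0.029 [118. 175.] [255. 303.]
-0.01 0.008 0.017 [146. 203.] [227. 278.]
-0.01 -0.032 0.029 [129. 152.] [243. 260.]
-0.01 -0.032 0.017 [153. 176.] [220. 239.]
0 0.008 0.029 [117. 151.] [256. 282.]
0 0.008 0.017 [146. 180.] [227. 256.]
0 -0.032 0.029 [128. 132.] [244. 243.]
0 -0.032 0.017 [152. 156.] [220. 221.]
0.01 0.008 0.029 [116. 127.] [257. 261.]
0.01 0.008 0.017 [145. 156.] [228. 235.]
0.01 -0.032 0.029 [128. 112.] [245. 224.]
0.01 -0.032 0.017 [152. 136.] [220. 202.]
```

>>> arm_command:
  motion: [-40,28,0,0,0,0,-1,-80,55,0,0,0,0,-1,-120,83,0,0,0,0,-1,-160,110,0,0,0,0,-1,-200,138,0,0,0,0,-1,-250,172,0,0,0,0,-1,-250,172,0,0,0,0,-1,-250,172,0,0,0,0,-1,-250,172,40,0,0,0,-1,-250,172,75,0,0,0,-1,-250,172,93,0,0,0,-1,-250,172,95,0,0,0,-1]

```text
t: 15.2
position: [0.624, 0.0319, 0.0321]
orientation: [0.708, 0.706, -0.002, -0.003]
force: [-0.6, -0.0, -0.8]
width: 0.0572
grasp_force: 14.8
```

>>> arm_command:
  motion: [0,0,0,0,0,0,-1,0,0,1,0,0,0,-1]

```text
t: 15.4
position: [0.6285, 0.0304, 0.0362]
orientation: [0.708, 0.706, 0.001, 0.001]
force: [0.2, -0.4, -0.2]
width: 0.0567
grasp_force: 14.8
```

Run:
```python
from h import *
s=arm.state(); print(s["position"],s["width"],s["grasp_force"],s["force"])
a=viewer.grab_frame("wrist")[80:300,130:390]; b=viewer.grab_frame("scene")[180:270,250:370]
cv2.imwrite("pics/p4.png",np.hstack([cv2.resize(a,(390,330)),cv2.resize(b,(390,330))]))
```

```text
[0.6285 0.0304 0.0362] 0.056689277258920305 14.84274682821706 [ 0.2112 -0.4431 -0.1665]
```

View pics/p4.png

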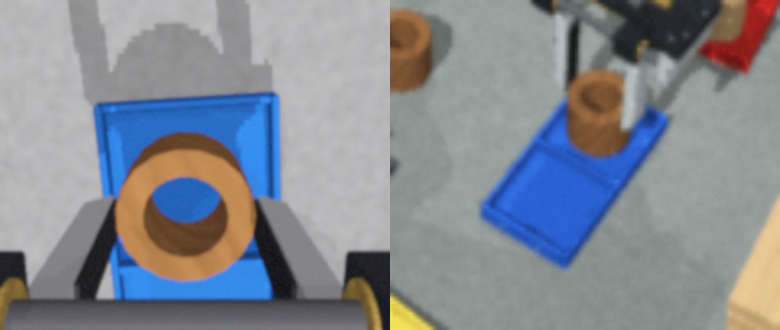

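The ring is inside the upper blue bay (crop (185,205)), clear of walls and divider, so I release and go to the next ring.

>>> arm_command:
  motion: [0,0,1,0,0,0,-1,0,0,1,0,0,0,0.9,0,0,1,0,0,0,0.9,0,0,1,0,0,0,0.9,0,0,-20,0,0,0,0.9,0,0,-70,0,0,0,1,0,0,-110,0,0,0,1,-48,-182,-114,0,0,0,1,-48,-182,-114,0,0,0,1,-48,-182,-114,0,0,0,1,-48,-182,-114,0,0,0,1,-48,-182,-114,0,0,0,1]

```text
t: 16.7
position: [0.4422, -0.0178, 0.1484]
orientation: [0.709, 0.705, -0.001, -0.001]
force: [0.2, -0.5, -0.4]
width: 0.094
grasp_force: 0.0
```

>>> arm_command:
  motion: [0,0,0,0,0,0,1,0,0,0,0,0,0,1]

```text
t: 16.9
position: [0.4471, -0.0178, 0.1499]
orientation: [0.708, 0.706, 0.0, 0.001]
force: [1.1, 0.4, 0.2]
width: 0.0941
grasp_force: 0.0
```

>>> arm_command:
  motion: [1,0,45,0,0,0,1,1,0,90,0,0,0,1,1,0,118,0,0,0,1,1,0,118,0,0,0,1,1,0,118,0,0,0,-1,1,0,118,0,0,0,-1,1,0,118,0,0,0,-1,1,0,118,0,0,0,-1,1,0,118,0,0,0,-1,1,0,118,0,0,0,-1]
  grip_force: 15

```text
t: 17.9
position: [0.4462, -0.0168, 0.032]
orientation: [0.708, 0.706, 0.0, 0.0]
force: [-1.9, 0.2, 3.8]
width: 0.0557
grasp_force: 15.0
```

>>> arm_command:
  motion: [0,0,-45,0,0,0,-1,0,0,-90,0,0,0,-1,-7,40,-95,0,0,0,-1,-14,80,-95,0,0,0,-1,-21,120,-95,0,0,0,-1,-28,160,-95,0,0,0,-1,-33,189,-95,0,0,0,-1,-33,189,-95,0,0,0,-1,-33,189,-95,0,0,0,-1,-33,189,-55,0,0,0,-1,-33,189,-20,0,0,0,-1,-33,189,-5,0,0,0,-1]

```text
t: 19.1
position: [0.6305, -0.0494, 0.0331]
orientation: [0.708, 0.706, -0.002, -0.003]
force: [-11.6, -0.3, 19.5]
width: 0.056
grasp_force: 15.1
```

>>> arm_command:
  motion: [0,0,0,0,0,0,-1,0,0,1,0,0,0,-1]

```text
t: 19.3
position: [0.6349, -0.0504, 0.0362]
orientation: [0.709, 0.706, 0.0, 0.001]
force: [0.7, 0.0, -0.4]
width: 0.0565
grasp_force: 14.9
```

Run:
```python
from h import *
s=arm.state(); print(s["position"],s["width"],s["grasp_force"],s["force"])
a=viewer.grab_frame("wrist")[80:300,130:390]; b=viewer.grab_frame("scene")[180:270,230:350]
cv2.imwrite("pics/p5.png",np.hstack([cv2.resize(a,(390,330)),cv2.resize(b,(390,330))]))
```

```text
[ 0.6349 -0.0504  0.0362] 0.05650356558729611 14.908079531314797 [ 0.7205  0.0183 -0.3589]
```

View pics/p5.png

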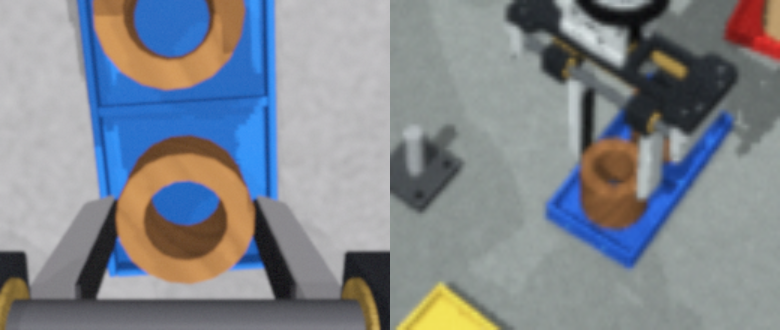

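The second ring is in the lower blue bay (crop (185,208)). The descent briefly touched the floor at 20 N, harmless. Releasing, then moving above the plate.

>>> arm_command:
  motion: [0,0,1,0,0,0,-1,0,0,1,0,0,0,0.9,0,0,1,0,0,0,0.9,0,0,1,0,0,0,0.9,0,0,-20,0,0,0,0.9,0,0,-70,0,0,0,1,0,0,-110,0,0,0,1,-84,-147,-114,0,0,0,1,-84,-147,-114,0,0,0,1,-84,-147,-114,0,0,0,1,-84,-147,-114,0,0,0,1,-84,-147,-114,0,0,0,1]

```text
t: 20.6
position: [0.486, -0.1348, 0.1495]
orientation: [0.71, 0.705, 0.0, 0.0]
force: [0.4, 0.3, 0.0]
width: 0.0939
grasp_force: 0.0
```

>>> arm_command:
  motion: [0,0,0,0,0,0,1,0,0,0,0,0,0,1]

```text
t: 20.8
position: [0.4884, -0.1335, 0.1495]
orientation: [0.708, 0.706, 0.0, 0.0]
force: [0.1, 0.4, 0.2]
width: 0.094
grasp_force: 0.0
```

Run:
```python
from h import *
s=arm.state(); print(s["position"]); K,E=cam("wrist",s)
a=viewer.grab_frame("wrist")
for x,y in((.4875,-.134),(.4894,-.1364)): print(((proj(K,E,[[x,y,.052],[x,y,.01]])-[130,60])*2.5).round())
cv2.imwrite("pics/p6.png",cv2.resize(a[60:270,130:390],(650,525)))
```

```text
[ 0.4884 -0.1335  0.1495]
[[307. 314.]
 [307. 290.]]
[[312. 320.]
 [311. 296.]]
```

View pics/p6.png

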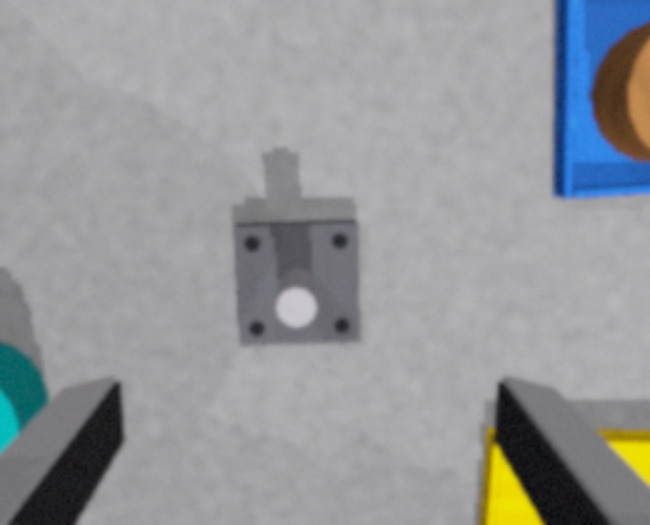

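Stud top seen at (296,307) in the crop, against (307,314) predicted. The stud is therefore at about (0.4835, -0.1315), so I correct by (+2, -5) mm in tool axes.

>>> arm_command:
  motion: [2,-5,45,0,0,0,1,2,-5,85,0,0,0,1,2,-5,113,0,0,0,1,2,-5,113,0,0,0,1,2,-5,113,0,0,0,-1,2,-5,113,0,0,0,-1,2,-5,113,0,0,0,-1,2,-5,113,0,0,0,-1,2,-5,113,0,0,0,-1,2,-5,113,0,0,0,-1,2,-5,113,0,0,0,-1,2,-5,113,0,0,0,-1]
  grip_force: 20

```text
t: 22.05
position: [0.4824, -0.1318, 0.0363]
orientation: [0.708, 0.706, -0.0, -0.0]
force: [0.6, -0.3, 0.6]
width: 0.0337
grasp_force: 0.0
```

>>> arm_command:
  motion: [0,0,0,0,0,0,-1,0,0,0,0,0,0,-1]

```text
t: 22.25
position: [0.4824, -0.1318, 0.0362]
orientation: [0.709, 0.706, 0.0, 0.0]
force: [1.7, -0.0, 0.8]
width: 0.0177
grasp_force: 0.7
```

>>> arm_command:
  motion: [0,0,0,0,0,0,-1,0,0,0,0,0,0,-1,0,0,0,0,0,0,-1,0,0,-40,0,0,0,-1,-10,12,-80,0,0,0,-1,-45,52,-80,0,0,0,-1,-80,92,-80,0,0,0,-1,-115,132,-80,0,0,0,-1,-115,132,-80,0,0,0,-1,-115,132,-80,0,0,0,-1,-115,132,-50,0,0,0,-1,-115,132,-40,0,0,0,-1]

```text
t: 23.45
position: [0.6113, -0.2452, 0.0734]
orientation: [0.708, 0.706, -0.001, -0.003]
force: [-0.8, 0.3, -2.7]
width: 0.0148
grasp_force: 20.0
```

Run:
```python
from h import *
s=arm.state(); print(s["position"],s["width"],s["grasp_force"],s["force"])
a=viewer.grab_frame("wrist")[80:300,130:390]; b=viewer.grab_frame("scene")[210:310,190:310]
cv2.imwrite("pics/p7.png",np.hstack([cv2.resize(a,(390,330)),cv2.resize(b,(390,330))]))
```

```text
[ 0.6113 -0.2452  0.0734] 0.014774273529493785 19.986146986484528 [-0.7807  0.3043 -2.6996]
```

View pics/p7.png

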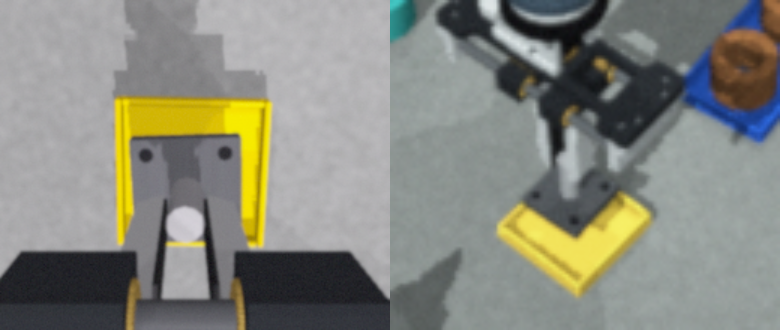

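The plate hangs level over the yellow tray (plate centre about (186,185), tray centre about (192,172) in the crop, with the plate higher than the tray). Lowering gently.

>>> arm_command:
  motion: [0,1,10,0,0,0,-1,0,1,20,0,0,0,-1,0,1,29,0,0,0,-1,0,1,33,0,0,0,-1,0,1,35,0,0,0,-1,0,1,36,0,0,0,-1,0,1,36,0,0,0,-1]

```text
t: 24.25
position: [0.6152, -0.2475, 0.0405]
orientation: [0.708, 0.706, 0.0, 0.0]
force: [0.3, -0.2, -0.2]
width: 0.0154
grasp_force: 20.0
```

Run:
```python
from h import *
s=arm.state(); print(s["position"],s["width"],s["grasp_force"],s["force"])
a=viewer.grab_frame("wrist")[80:300,130:390]; b=viewer.grab_frame("scene")[210:310,190:310]
cv2.imwrite("pics/p8.png",np.hstack([cv2.resize(a,(390,330)),cv2.resize(b,(390,330))]))
```

```text
[ 0.6152 -0.2475  0.0405] 0.015383866268283152 19.98213440179825 [ 0.3272 -0.2353 -0.1649]
```

View pics/p8.png

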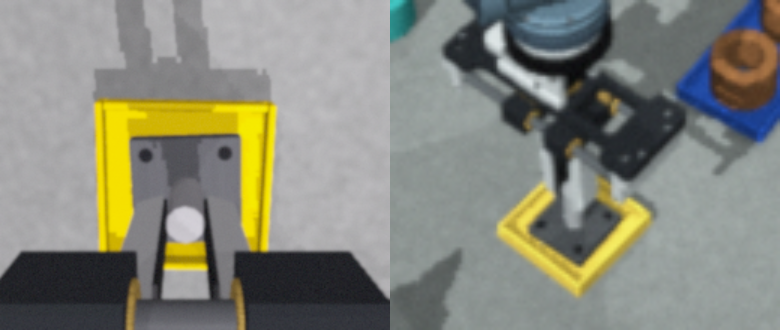

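The plate is inside the yellow bay on its floor with margin on all sides. Releasing and retreating.

>>> arm_command:
  motion: [0,0,1,0,0,0,-1,0,0,1,0,0,0,0,0,0,1,0,0,0,0,0,0,1,0,0,0,0,0,0,1,0,0,0,0,0,0,-30,0,0,0,0,0,0,-80,0,0,0,0,0,0,-130,0,0,0,0,0,0,-180,0,0,0,0,0,-50,-220,0,0,0,0,0,-100,-240,0,0,0,0,0,-100,-240,0,0,0,0]

```text
t: 25.55
position: [0.5136, -0.2474, 0.2838]
orientation: [0.709, 0.705, 0.0, 0.002]
force: [0.1, -0.4, -0.3]
width: 0.0472
grasp_force: 0.0
```

>>> arm_command:
  motion: [100,-50,-30,0,0,0,0,100,-50,-30,0,0,0,0,100,-50,-30,0,0,0,0,100,-50,-30,0,0,0,0,100,-50,-30,0,0,0,0]

```text
t: 26.05
position: [0.4656, -0.1473, 0.3099]
orientation: [0.708, 0.706, -0.0, 0.0]
force: [0.3, 0.0, 0.9]
width: 0.0466
grasp_force: 0.0
```

Run:
```python
from h import *
print(arm.state()["position"])
a=viewer.grab_frame("wrist"); b=viewer.grab_frame("scene")[40:350,100:480]
cv2.imwrite("pics/p9.png",np.hstack([cv2.resize(a,(380,310)),cv2.resize(b,(400,326))[:310]]))
```

```text
[ 0.4656 -0.1473  0.3099]
```

View pics/p9.png

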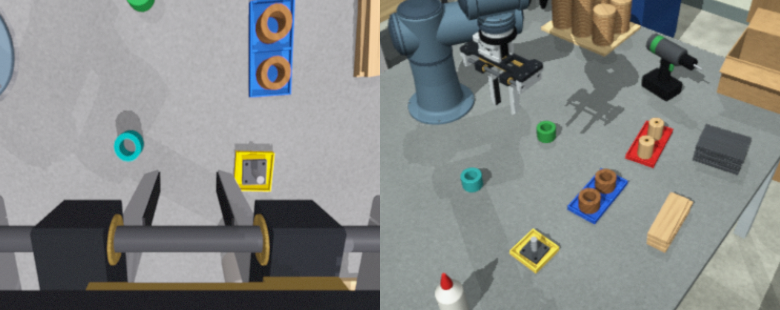

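All five pieces stand flat in their bays: feet (655,128)/(647,146), rings (606,180)/(590,198), plate (254,172). The drill and bottle are untouched.

```bash
python3 -c "
from bench import order
print(order.sign_off())"
```

```text
the job is handed in; nothing more can be done
None
```

The job is handed in at about 26 s: both feet are in the red tray, both rings in the blue tray and the plate in the yellow tray, all standing upright in the last pictures, with the drill and glue bottle untouched.

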